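# Nest the angle brackets in the V cradle, turning the mirrored one

## Task

Load the drilling cradle: nest the two loose angle brackets that stand on the bench into the two empty places of its V, one in each, seated down in the V between the fins exactly as the pattern bracket already in the far place lies - long leg up the left wall, short leg up the right, as seen from the robot. A bracket that stands mirrored has to be turned round on the way. Leave the pattern bracket, the roll of tape, the beaker and the tub where they are.

Things in the scene. Friction and masses are not known exactly. Their poses are not given: they have to be found in the camera images.
- bracket_a_mid (a point): Loose plain aluminium angle bracket (L section, 0.18 kg): 70 long, legs 100 and 55 (outside), 8 thick. Starts on its short leg, long leg upright. Point: centre of the long leg (half its length, height, thickness). Axes: x along the 70 length; z up the long leg; -y the way the short leg points. At the start, seen from the robot, that is roughly right (as it has to lie) or, mirrored, roughly left.
- bracket_a_heel (a point): Middle of the outside heel edge of the same bracket, where the outer faces of its two legs meet; axes as at its centre point, from which it lies 4 to +y and 50 to -z.
- bracket_b_mid (a point): Loose plain aluminium angle bracket (L section, 0.18 kg): 70 long, legs 100 and 55 (outside), 8 thick. Starts on its short leg, long leg upright. Point: centre of the long leg (half its length, height, thickness). Axes: x along the 70 length; z up the long leg; -y the way the short leg points. At the start, seen from the robot, that is roughly right (as it has to lie) or, mirrored, roughly left.
- bracket_b_heel (a point): Middle of the outside heel edge of the same bracket, where the outer faces of its two legs meet; axes as at its centre point, from which it lies 4 to +y and 50 to -z.
- pattern_mid (a point): Loose plain aluminium angle bracket (L section, 0.18 kg): 70 long, legs 100 and 55 (outside), 8 thick. Same shape as the others; it already lies nested in the far place of the cradle as a pattern and is to be left alone. Centre of its long leg; axes as on the others.
- cradle: Grey V channel fixed to the bench, 262 long, 86 wide. Origin under its centre; x along the V away from the robot, y left, z up. Inner corner 40 up; left wall leans 40 degrees from vertical, 40 up its slope; right wall square to it, 35 up its slope. Four fins, 4 thick, 20 high, 86 apart, part it into near, middle and far (pattern) places, 82 clear length each.
- place_near (a point): The near empty place: the point half-way along it on the V's inner corner line, 40 above the bench, where the heel of a nested bracket lies. Axes are those of a properly nested bracket: x along the V, away from the robot; z up the left wall, leaning 40 degrees from vertical to the left; -y up the right wall, 40 degrees above level. The upper 60 of the nested long leg stands free of the wall.
- place_middle (a point): The middle empty place: the point half-way along it on the V's inner corner line, 40 above the bench, where the heel of a nested bracket lies. Axes are those of a properly nested bracket: x along the V, away from the robot; z up the left wall, leaning 40 degrees from vertical to the left; -y up the right wall, 40 degrees above level. The upper 60 of the nested long leg stands free of the wall.
- tape: Bystander: roll of white label tape lying flat, 68 across, 18 high; origin under its centre.
- beaker: Bystander: small glass beaker, 64 across, 67 high; origin under its centre.
- tub: Bystander: white screw-top tub, 53 across, 46 high; origin under its centre.
There are look-alikes about, which are no part of the job. What is shaped like the part that bears bracket_b_mid but pink or purple is not meant.

How it is judged:
By the outcome, as a careful person would: the job done as asked, in the order asked, and still so for the second after the job is handed in, with the robot touching nothing.
It also fails if it takes over 56 s, if anything falls off the work surface, if the arm or the gripper's body presses on something with over 40 N, if the wrist force passes 120 N, or if a joint passes its speed limit or range.

## Robot

A 6-joint arm with a two-finger parallel gripper is mounted at the origin on a cart in front of the work surface, level with it; the furniture and walls round the work are solid. World frame = base frame: x ahead of the robot, y to its left, z up, the work surface at z = 0. Lengths are in m, angles in rad, forces in N, time in s.
With the tool pointing down it reaches from about 0.3 to 0.95 m from the base axis. Payload 3.1 kg.
Tool frame: the origin (TCP) lies at the very end of the fingers, on their centre line; the grasp point (between the pads) lies 19 mm behind it (arm.hold_point_z is the distance from the TCP to the grasp point, in m); z points along the fingers, y is the direction in which the jaws open and shut (so a half turn about z gives the same grasp; the last joint's range is limited). The gripper opens to 85 mm and grips with 20 to 120 N. Pads are 22 mm wide; open, the fingers measure 114 mm over their backs; the gripper's body (76 mm by 85 mm) begins 54 mm behind the grasp point. The pads swing forward as they close: fully open they stand 13 mm farther back than shut.
Start: joints at [-1.256, 0.308, 1.634, -0, 1.2, -0.07], TCP at [0.235, -0.579, 0.231] pointing down, gripper open.
Joint ranges: [-3.06, 3.06], [-0.79, 1.96], [0.05, 2.63], [-1.19, 4.34], [0.05, 2.64], [-2.94, 2.94]. Speed limits (rad/s): [2.79, 2.79, 3.14, 3.14, 3.14, 3.14].

## Interface

Orientations are given as a unit quaternion [x, y, z, w].
In Python, from bench import arm gives the robot as it stands.
- The arm moves only by the shell command python3 -m handwheel 'ROWS' [FORCE]. ROWS is JSON, one flat list of numbers, 7 for each row, row after row: the opening in per cent of the stroke, from 0 (shut) to 100 (fully open), then the shift along the tool's x, y, z in m, then the turn, a rotation vector about the tool's x, y, z in rad. In form: [jaw, tx, ty, tz, rx, ry, rz, jaw, tx, ty, tz, rx, ry, rz, ...]. A call has 1 to 10 rows; each row shifts and turns the commanded pose from where the row before left it, along the tool's axes as they then stand; what a row does not reach is not made up. A row lasts 1/8 s, in which the tool goes at most 62.5 mm and 10.7 degrees, less where a joint would pass 70% of its speed; a pose out of reach is approached as far as the arm can. A call with a gripper value outside its range is refused whole. The fingers move at their own pace and stop on an object; FORCE is the grip in N (left out, the last holds). Time passes only in rows, so rows that do not move let the fingers close. It gives the time, the measured TCP pose, the force and the opening at its end, in the units of the state.
- arm.read_state(): the state, without advancing time (a new reading comes with each control period).
- arm.grab_frame(name): name is "side" or "top"; returns the picture (400x640x3 uint8, red, green, blue); there is no depth.
- arm.get_calibration(name): a dict with "mtx" (3x3 intrinsics, pixels), "dist" ([k1, k2, p1, p2, k3] as OpenCV has them; the pictures are not rectified), "cam_to_world" (4x4, takes a point from camera to world coordinates). Camera axes: x right, y up, looking along -z (the intrinsics and any distortion apply to the point x, -y, -z); pixel columns grow to the right and rows downward; lengths in m; the calibration is good to about 2 mm. A picture is of the moment at which its call begins. get_calibration takes no time and is no camera call.
- arm.hand_in(): hands the job in, once; it reports no verdict.
Trained networks look in the newest picture that a camera, given by its name, has taken for a name from the list of things; names that differ only in an ending like _2 or _b are one class to them, and where a whole thing is asked for, a point or a joint stands for the part that bears it (a point fixed in the world has none). Each returns a list of dicts, best first, with "p" (0 to 1); they miss things now and then, are a little off and sometimes report something else, mostly with a low value. They report only what shows in the picture. A call takes as long as a camera call. They do not tell look-alikes from the thing itself.
- arm.masks_of(camera, label): "region" (400x640 bool, what is visible of it) and "box" ([left, top, right, bottom] in pixels, round what is visible of it).
The state is a dict: "time_s": time; "joint_pos": joint angles; "qd": joint speeds; "joint_torque": joint torques, N m; "position": TCP position; "ee_rot": TCP orientation; "contact_force": force on the tool from outside, world axes, zero at the start; "ft_torque": the same for the moment, N m; "finger_gap": finger opening in m.
Only numpy, scipy, OpenCV 4.12 (cv2) and the standard library are available. Lean on these libraries where they do the work, as an engineer would, in place of code of your own. Each camera call takes 0.05 s, during which the arm holds its last target.

## Working session

There is one attempt and no reset: what is moved stays moved. The work goes in short steps, Python scripts to look and compute and a shell command to move; the robot and the scene stay as the last step left them, time stands still between calls to the robot, and variables do not carry over. Pictures are saved under pics/ and viewed, and the job is handed in when it is done.

```bash
ls; mkdir -p pics
python3 - <<'E'
from bench import arm
import cv2
for n in ("side","top"):
    f=arm.grab_frame(n); cv2.imwrite(f"pics/{n}0.png",f[:,:,::-1])
    c=arm.get_calibration(n); print(n,c)
print(arm.read_state(), arm.hold_point_z)
E
```

```text
pics
side {'mtx': array([[411.08315409,   0.        , 319.34994411],
       [  0.        , 411.08315409, 200.65345545],
       [  0.        ,   0.        ,   1.        ]]), 'dist': array([-0.06082919,  0.        ,  0.        ,  0.        ,  0.        ]), 'cam_to_world': array([[ 0.14857504,  0.7930224 , -0.59079685, -0.28940144],
       [-0.98883629,  0.11229614, -0.09794066, -0.12363887],
       [-0.01132493,  0.59875291,  0.80085373,  1.14234447],
       [ 0.        ,  0.        ,  0.        ,  1.        ]])}
top {'mtx': array([[364.60740643,   0.        , 315.64931008],
       [  0.        , 364.60740643, 197.28825671],
       [  0.        ,   0.        ,   1.        ]]), 'dist': array([-0.05518666,  0.        ,  0.        ,  0.        ,  0.        ]), 'cam_to_world': array([[-0.00623692,  0.99735507, -0.07241516,  0.43482475],
       [-0.99996345, -0.00579698,  0.00628374,  0.00280267],
       [ 0.00584733,  0.07245171,  0.99735478,  1.26035623],
       [ 0.        ,  0.        ,  0.        ,  1.        ]])}
{'time_s': 0.1, 'joint_pos': array([-1.25569210e+00,  3.08941056e-01,  1.63507524e+00, -1.77571880e-05,
        1.19969882e+00, -6.96943109e-02]), 'qd': array([-3.44737806e-05, -1.72705742e-03, -3.99658571e-03,  1.02621134e-03,
        2.31799301e-03, -1.11598939e-03]), 'joint_torque': array([-4.98881818e-04, -4.16406727e+01, -2.77644968e+01, -1.36549074e-04,
        4.06313280e-03,  2.10241931e-07]), 'position': array([ 0.23434624, -0.57858739,  0.2301399 ]), 'ee_rot': array([ 9.81547116e-01,  1.91217500e-01, -1.38100333e-04, -1.05223897e-03]), 'contact_force': array([-0.70416636, -0.55984843, -0.33377625]), 'ft_torque': array([ 0.02132598, -0.01856254, -0.02519216]), 'finger_gap': 0.08517211536274794} 0.0187
```

View pics/side0.png

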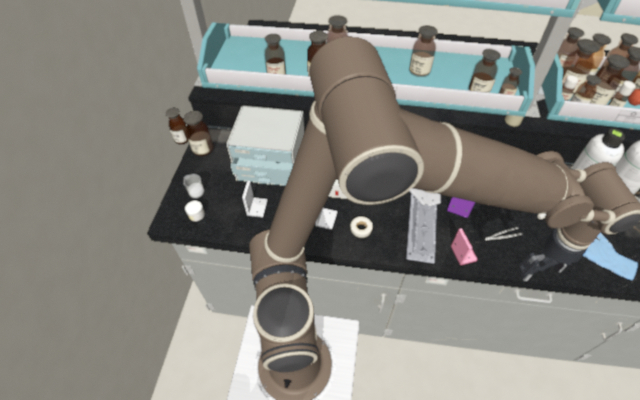

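View pics/top0.png

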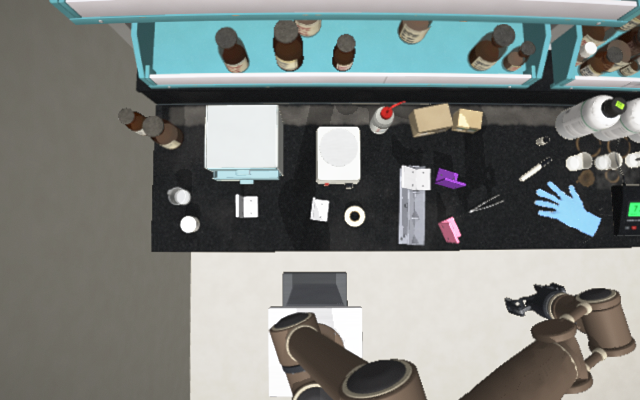

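```bash
cat > h.py <<'E'
from bench import arm
import cv2, numpy as np
from scipy.optimize import least_squares
from scipy.spatial.transform import Rotation as R
cal={n:arm.get_calibration(n) for n in("side","top")}
def proj(n,P):
    c=cal[n]; T=np.linalg.inv(c["cam_to_world"]); p=np.atleast_2d(P)@T[:3,:3].T+T[:3,3]
    p=p*[1,-1,-1]
    return cv2.projectPoints(p.reshape(-1,1,3),np.zeros(3),np.zeros(3),c["mtx"],c["dist"])[0].reshape(-1,2)
def ray(n,uv):
    c=cal[n]; q=cv2.undistortPoints(np.array(uv,float).reshape(-1,1,2),c["mtx"],c["dist"]).reshape(-1,2)
    d=np.c_[q[:,0],-q[:,1],-np.ones(len(q))]@c["cam_to_world"][:3,:3].T
    return c["cam_to_world"][:3,3],d
def atz(n,uv,z):
    o,d=ray(n,uv); return o+d*((z-o[2])/d[:,2])[:,None]
def tri(us,ut):
    o1,d1=ray("side",us);o2,d2=ray("top",ut);out=[]
    for a,b in zip(d1,d2):
        A=np.c_[a,-b]; s=np.linalg.lstsq(A,o2-o1,rcond=None)[0]
        p,q=o1+a*s[0],o2+b*s[1]; out.append(np.r_[(p+q)/2,np.linalg.norm(p-q)])
    return np.array(out)
E
python3 - <<'E'
from h import *
print(arm.read_state()["time_s"])
for n in("top","side"):
    arm.grab_frame(n)
    f=None
    for l in("bracket_a_mid","cradle","beaker","tape","tub"):
        for i,m in enumerate(arm.masks_of(n,l)):
            print(n,l,round(m["p"],2),m["box"],m["region"].sum())
            np.save(f"pics/{n}_{l}_{i}.npy",m["region"])
print(arm.read_state()["time_s"])
E
```

```text
0.1
top bracket_a_mid 0.94 [235.1, 193.6, 256.4, 216.0] 444
top cradle 0.95 [398.0, 165.2, 426.7, 245.4] 1599
top beaker 0.62 [166.6, 190.2, 191.5, 206.8] 302
top tape 0.64 [344.4, 205.2, 364.8, 226.8] 234
top tub 0.77 [180.2, 218.4, 197.6, 231.4] 243
side bracket_a_mid 0.59 [240.8, 184.0, 265.0, 216.4] 508
side cradle 0.89 [407.9, 194.6, 437.7, 261.3] 1536
side beaker 0.57 [183.1, 171.6, 204.7, 197.7] 330
side tape 0.74 [350.2, 215.6, 371.1, 237.1] 268
0.7
```

The bench shows grey brackets at top (245,206) and (319,209), the cradle at (412,205) with its pattern at the far end, and pink and purple decoys at (450,230) and (450,178). I'll zoom in on these.

Run:
```python
import cv2,numpy as np
t=cv2.imread("pics/top0.png"); s=cv2.imread("pics/side0.png")
def c(im,x,y,w,h,k): return cv2.resize(im[y:y+h,x:x+w],None,fx=k,fy=k,interpolation=cv2.INTER_CUBIC)
a=c(t,225,180,150,60,5.33); b=c(s,225,170,150,75,4);
cv2.imwrite("pics/z1.png",a)
cv2.imwrite("pics/z2.png",c(s,230,170,150,75,5.33))
cv2.imwrite("pics/z3.png",np.hstack([c(t,385,155,60,95,6),c(s,395,170,60,95,6)]))
```

```text
(no output)
```

View pics/z1.png

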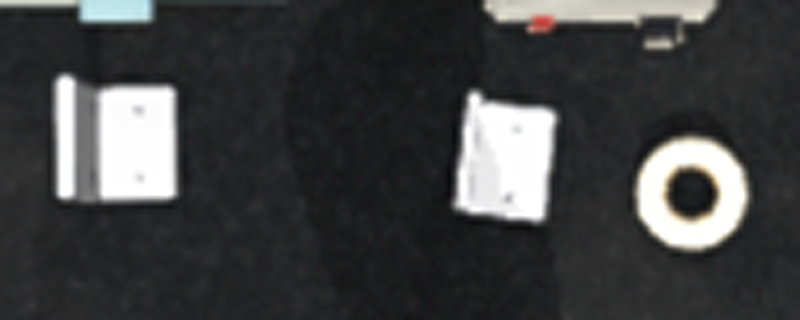

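View pics/z2.png

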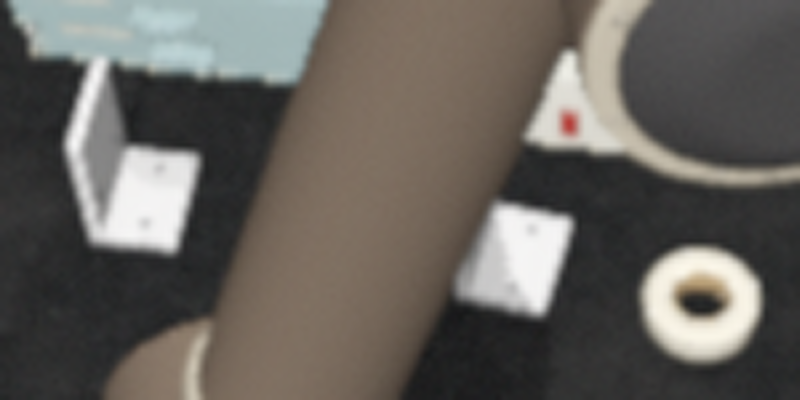

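View pics/z3.png

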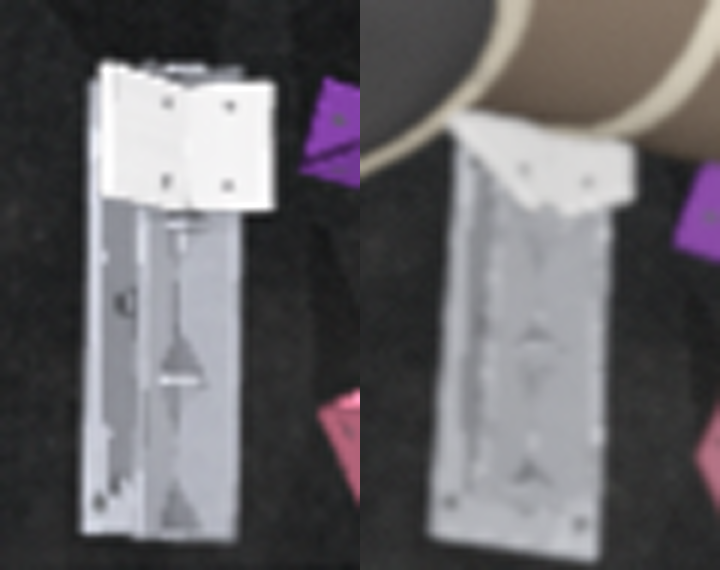

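Both loose brackets stand with the long leg left and the short leg right, so neither is mirrored. The pattern lies at the far end. Next I'll fit the bracket model to both views.

```bash
cat >> h.py <<'E'
# bracket boxes (heel frame)
def boxes(L=.07,A=.1,B=.055,t=.008):
    def bx(x0,x1,y0,y1,z0,z1): return np.array([[x,y,z] for x in(x0,x1) for y in(y0,y1) for z in(z0,z1)])
    return [bx(-L/2,L/2,-t,0,0,A),bx(-L/2,L/2,-B,0,0,t)]
def render(n,polys,win,ss=4):
    x,y,w,h=win; im=np.zeros((h*ss,w*ss),np.uint8)
    for P in polys:
        uv=(proj(n,P)-[x-.5,y-.5])*ss-.5
        hull=cv2.convexHull(uv.astype(np.float32)).reshape(-1,2)
        cv2.fillConvexPoly(im,np.round(hull*16).astype(np.int32),255,cv2.LINE_AA,4)
    return cv2.resize(im,(w,h),interpolation=cv2.INTER_AREA)/255.
def pose(x,y,z,yaw,roll=0.): return R.from_euler("ZX",[yaw,roll]),np.array([x,y,z])
def bpoly(p):
    r,t=pose(*p); return [r.apply(b)+t for b in boxes()]
def white(img,win,lo=60,hi=200):
    x,y,w,h=win; g=img[y:y+h,x:x+w].max(2).astype(float); return np.clip((g-lo)/(hi-lo),0,1)
def fit(obs,p0,free,make=bpoly,sc=(.01,.01,.01,.1,.1)):
    """obs: list (cam,win,target[,valid])"""
    from scipy.optimize import minimize
    p0=np.array(p0,float);free=list(free)
    def full(q): p=p0.copy(); p[free]+=np.array(q)*np.array(sc)[free]; return p
    def cost(q):
        e=0
        for o in obs:
            d=(render(o[0],make(full(q)),o[1])-o[2])**2
            if len(o)>3: d=d*o[3]
            e+=d.sum()
        return e
    best=None
    for k in range(4):
        q0=np.zeros(len(free)) if best is None else best.x
        sim=np.vstack([q0]+[q0+np.eye(len(free))[i]*(1 if k==0 else .5*(-1)**k) for i in range(len(free))])
        r=minimize(cost,q0,method="Nelder-Mead",options=dict(initial_simplex=sim,maxiter=400,xatol=.005,fatol=.005))
        if best is None or r.fun<best.fun: best=r
    return full(best.x),best.fun
E
python3 - <<'E'
from h import *
t=cv2.imread("pics/top0.png");s=cv2.imread("pics/side0.png")
print(atz("top",[[236,205],[312,207],[398,165],[427,245],[354,216],[313,219]],0))
wt=(228,187,36,36); ws=(236,176,36,44)
x=atz("top",[[238,212]],.05)[0]; print(x)
p0=[x[0]+.03,x[1],0,0,0]
for fr,ob in (([0,1,2,3],"ts"),([0,1,3],"t"),([0,1,3],"s"),([0,1,3],"ts")):
    obs=[]
    if "t" in ob: obs.append(("top",wt,white(t,wt,45,130)))
    if "s" in ob: obs.append(("side",ws,white(s,ws,50,110)))
    print(ob,fr,fit(obs,p0,fr))
w2=(308,192,25,36)
x=atz("top",[[313,207]],.05)[0]
for z in(0,):
  print(fit([("top",w2,white(t,w2,45,130))],[x[0],x[1],z,-.15,0],[0,1,3]))
E
```

```text
[[ 0.50114574  0.27104707  0.        ]
 [ 0.4927266   0.0076956   0.        ]
 [ 0.63811038 -0.29444876  0.        ]
 [ 0.35855472 -0.38944164  0.        ]
 [ 0.46069471 -0.13734162  0.        ]
 [ 0.45125424  0.0044747   0.        ]]
[0.47518739 0.25352623 0.05      ]
ts [0, 1, 2, 3] (array([ 0.49493647,  0.25271233,  0.00210803, -0.00734632,  0.        ]), np.float64(302.16182622068436))
t [0, 1, 3] (array([0.49507515, 0.2529339 , 0.        , 0.01581064, 0.        ]), np.float64(20.359369473279507))
s [0, 1, 3] (array([ 0.49501542,  0.25311939,  0.        , -0.03554085,  0.        ]), np.float64(279.64578623606303))
ts [0, 1, 3] (array([ 0.49535837,  0.25316832,  0.        , -0.0081428 ,  0.        ]), np.float64(303.3608266051519))
(array([ 0.48623347,  0.00915534,  0.        , -0.11911062,  0.        ]), np.float64(17.670957324106112))
```

```bash
python3 - <<'E'
from h import *
t=cv2.imread("pics/top0.png");s=cv2.imread("pics/side0.png")
print(t[180,395:430].max(1), t[225,395:430].max(1), s[197,408:442].max(1))
# pattern: white vs grey
wt=(396,158,38,36); ws=(404,186,42,24)
roll=np.deg2rad(40)
def tw(im,w,lo,hi): return white(im,w,lo,hi)
x=atz("top",[[415,178]],.045)[0]; print("guess",x)
for fr,ob in (([0,1,3],"t"),([0,1,2,3],"t"),([0,1,3],"ts"),([0,1,2,3],"ts")):
    obs=[("top",wt,tw(t,wt,205,240))]
    if "s" in ob: obs.append(("side",ws,tw(s,ws,190,220),(np.add.outer(np.arange(24),np.zeros(42))>6)*1.))
    print(ob,fr,fit(obs,[x[0],x[1],.04,0,roll],fr))
# cradle outline on valid lower part
from numpy import sin,cos
def cr(p):
    r,o=pose(*p[:4]);
    pts=[]
    for sx in(-.131,.131):
        for y,z in((.043,0),(-.043,0)): pts.append([sx,y,z])
    return [r.apply(np.array(pts))+o]
E
python3 - <<'E'
import cv2
t=cv2.imread("pics/top0.png");s=cv2.imread("pics/side0.png")
k=9
cv2.imwrite("pics/z4.png",cv2.resize(t[160:250,392:432],None,fx=k,fy=6.6,interpolation=cv2.INTER_CUBIC))
cv2.imwrite("pics/z5.png",cv2.resize(s[185:265,400:445],None,fx=k,fy=7,interpolation=cv2.INTER_CUBIC))
E
```

```text
[ 37  35  35  39 112 233 237 251 253 239 237 237 237 237 237 236 235 234
 234 233 239 245 243 243 243 243 244 244 244 244 244 243 245 249 239] [ 41  35  39  93 190 214 207 174 152 149 151 149 159 178 161 174 176 177
 166 159 191 194 193 191 192 191 191 194 198 164  65  43  47  47  47] [ 44  48  98 162 183 161 146 169 196 211 217 217 213 201 193 204 213 214
 213 214 216 216 217 217 219 218 218 218 217 217 215 200 148  78]
guess [ 0.5863877  -0.34057086  0.045     ]
t [0, 1, 3] (array([ 0.58591516, -0.29518272,  0.04      , -0.16061012,  0.6981317 ]), np.float64(103.06261798837183))
t [0, 1, 2, 3] (array([ 0.59143099, -0.30189078,  0.01692763, -0.2144107 ,  0.6981317 ]), np.float64(100.8903479823302))
ts [0, 1, 3] (array([ 0.58212859, -0.2975496 ,  0.04      , -0.06973542,  0.6981317 ]), np.float64(288.43159255859206))
ts [0, 1, 2, 3] (array([ 0.59005406, -0.30784896,  0.0050399 , -0.14671082,  0.6981317 ]), np.float64(252.4425268146474))
```

View pics/z4.png

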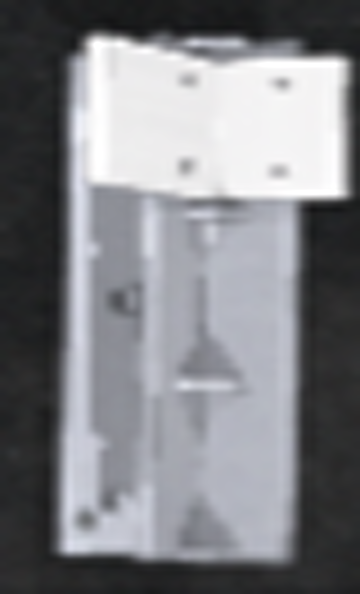

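View pics/z5.png

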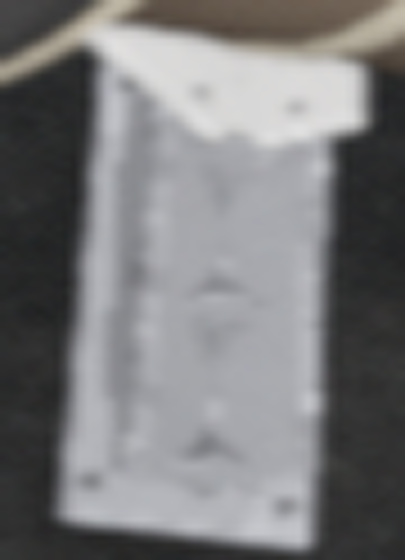

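Run:
```python
from h import *
t=cv2.imread("pics/top0.png");s=cv2.imread("pics/side0.png")
wt=(396,158,42,36); ws=(404,186,42,24)
roll=-np.deg2rad(40)
x=atz("top",[[416,178]],.045)[0]
val=(np.add.outer(np.arange(24),np.zeros(42))>7)*1.
for fr,ob in (([0,1,3],"t"),([0,1,2,3],"t"),([0,1,3],"ts"),([0,1,2,3],"ts"),([0,1,3,4],"ts")):
    obs=[("top",wt,white(t,wt,205,235))]
    if "s" in ob: obs.append(("side",ws,white(s,ws,185,215),val))
    p,c=fit(obs,[x[0],x[1],.04,-.05,roll],fr);print(ob,fr,p.round(4),round(c,1))
# cradle near-end base corners
print("near L/R base", tri([[406.5,259],[434.5,263]],[[398.3,244],[424.6,245]]))
print(atz("top",[[398.3,244],[424.6,245]],.0),atz("side",[[406.5,259.],[434.5,263]],0))
```

```text
t [0, 1, 3] [ 0.5813 -0.3375  0.04   -0.0414 -0.6981] 49.3
t [0, 1, 2, 3] [ 0.5872 -0.3527 -0.0084 -0.0434 -0.6981] 33.0
ts [0, 1, 3] [ 0.5822 -0.3378  0.04   -0.0429 -0.6981] 82.2
ts [0, 1, 2, 3] [ 0.5808 -0.3362  0.0455 -0.0411 -0.6981] 76.7
ts [0, 1, 3, 4] [ 0.5821 -0.3366  0.04   -0.0316 -0.6548] 75.9
near L/R base [[ 3.63249758e-01 -2.88393550e-01  3.93881264e-03  1.63962255e-04]
 [ 3.58951600e-01 -3.76282995e-01  8.69121630e-03  4.06449007e-03]]
[[ 0.36303536 -0.2893901   0.        ]
 [ 0.35864711 -0.38103739  0.        ]] [[ 0.36548667 -0.28888146  0.        ]
 [ 0.36333476 -0.37614449  0.        ]]
```

Run:
```python
from h import *
print("fin top z=.06:",atz("top",[[415.2,218],[415.5,192.6]],.06).round(4), atz("side",[[423.8,225.5]],.06).round(4))
print("left base edge:",atz("top",[[399.8,169],[398.5,240]],0).round(4),atz("side",[[410.3,205],[406.8,255]],0).round(4))
t=cv2.imread("pics/top0.png");s=cv2.imread("pics/side0.png")
k=8
yaw=-.043; ax=np.array([np.cos(yaw),np.sin(yaw),0]); lf=np.array([-np.sin(yaw),np.cos(yaw),0])
heel=np.array([.5822,-.3378,.04])
def draw(im,n,x0,y0,w,h,segs):
    o=cv2.resize(im[y0:y0+h,x0:x0+w],None,fx=k,fy=k,interpolation=cv2.INTER_CUBIC)
    for a,b,c in segs:
        uv=(proj(n,np.array([a,b]))-[x0-.5,y0-.5])*k-.5
        cv2.line(o,tuple(map(int,uv[0])),tuple(map(int,uv[1])),c,1,cv2.LINE_AA)
    return o
segs=[]
lu=lf*np.sin(.698)+np.array([0,0,np.cos(.698)]); ru=-lf*np.cos(.698)+np.array([0,0,np.sin(.698)])
C=heel-ax*.086
for q,c in((0,(0,0,255)),(-.0,(0,0,255))):
    segs.append((C-ax*.131,C+ax*.131,c))
segs.append((C-ax*.131+lu*.04,C+ax*.131+lu*.04,(0,255,0)))
segs.append((C-ax*.131+ru*.035,C+ax*.131+ru*.035,(255,0,0)))
for f in(-.129,-.043,.043,.129):
    b=C+ax*f; z=np.array([0,0,.02]); segs.append((b+lf*.02*np.tan(.698)+z,b-lf*.02/np.tan(.698)+z,(0,255,255)))
    segs.append((b+lu*.04,b,(255,0,255)));segs.append((b+ru*.035,b,(255,0,255)))
P=bpoly([*heel,yaw,-np.deg2rad(40)])
for b in P:
    for i in range(8):
        for j in range(i):
            if bin(i^j).count("1")==1: segs.append((b[i],b[j],(0,140,0)))
cv2.imwrite("pics/o1.png",np.hstack([draw(t,"top",390,158,48,92-18,segs),draw(s,"side",402,190,45,74,segs)]))
```

```text
fin top z=.06: [[ 0.4514 -0.3335  0.06  ]
 [ 0.5357 -0.3367  0.06  ]] [[ 0.4586 -0.3313  0.06  ]]
left base edge: [[ 0.6239 -0.3004  0.    ]
 [ 0.3768 -0.2904  0.    ]] [[ 0.5787 -0.2967  0.    ]
 [ 0.38   -0.2895  0.    ]]
```

View pics/o1.png

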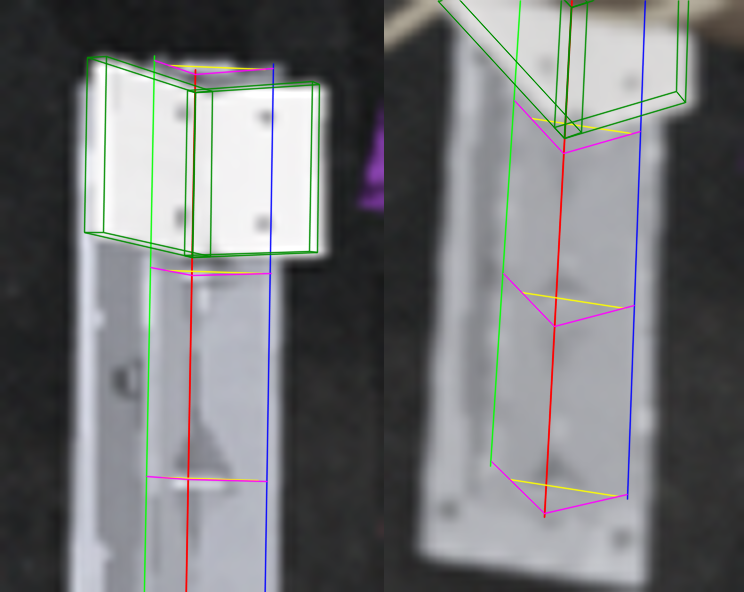

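```bash
cat >> h.py <<'E'
def tgt(yaw,tilt=0.):
    # tool x along bracket x, tool z = -bracket z (tilt = lean to left, rad)
    return R.from_euler("ZX",[yaw,-tilt])*R.from_euler("x",np.pi)
def go(pos,rot,frompos=None,fromrot=None):
    s=arm.read_state()
    p=s["position"] if frompos is None else np.array(frompos); r=R.from_quat(s["ee_rot"]) if fromrot is None else fromrot
    print("now",p.round(4),"gap",round(s["finger_gap"],4),"F",s["contact_force"].round(1),"t",round(s["time_s"],2),"q",s["joint_pos"].round(2))
    print("shift in current tool axes",r.inv().apply(np.array(pos)-p).round(4),"turn",(r.inv()*rot).as_rotvec().round(4),"shift in target axes",rot.inv().apply(np.array(pos)-p).round(4))
E
python3 -c "
from h import *
go([.495,.249,.2],tgt(0))"
```

```text
now [ 0.2346 -0.5793  0.2313] gap 0.0852 F [ 0.  -0.1  0.1] t 0.7 q [-1.26  0.31  1.63  0.    1.2  -0.07]
shift in current tool axes [ 0.5523 -0.67    0.0313] turn [ 1.000e-04 -0.000e+00  3.847e-01] shift in target axes [ 0.2604 -0.8283  0.0313]
```

```bash
python3 -m handwheel '[100,0,0,0,0,0,0.1282, 100,0,0,0,0,0,0.1282, 100,0,0,0,0,0,0.1283, 100,0.0174,-0.0552,0,0,0,0, 100,0.0174,-0.0552,0,0,0,0, 100,0.0174,-0.0552,0,0,0,0, 100,0.0174,-0.0552,0,0,0,0, 100,0.0174,-0.0552,0,0,0,0, 100,0.0174,-0.0552,0,0,0,0, 100,0.0174,-0.0552,0,0,0,0]' 60
python3 -m handwheel '[100,0.0174,-0.0552,0,0,0,0, 100,0.0174,-0.0552,0,0,0,0, 100,0.0174,-0.0552,0,0,0,0, 100,0.0174,-0.0552,0,0,0,0, 100,0.0174,-0.0552,0,0,0,0, 100,0.0174,-0.0552,0,0,0,0, 100,0.0174,-0.0552,0,0,0,0, 100,0.0174,-0.0552,0,0,0,0, 100,0,0,0,0,0,0]'
python3 - <<'E'
from h import *
go([.495,.249,.2],tgt(0))
for n in("top","side"): cv2.imwrite(f"pics/{n}1.png",arm.grab_frame(n)[:,:,::-1])
t=cv2.imread("pics/top1.png");s=cv2.imread("pics/side1.png")
a=cv2.resize(t[160:240,210:370],None,fx=5,fy=5,interpolation=2)[:290];b=cv2.resize(s[140:250,215:375],None,fx=5,fy=5,interpolation=2)[200:500]
cv2.imwrite("pics/c1.png",np.vstack([a,b]))
E
```

```text
time_s: 1.95
position: [0.3568, -0.1913, 0.2317]
ee_rot: [1.0, -0.0, 0.001, 0.0]
contact_force: [1.1, 0.5, 0.7]
finger_gap: 0.0855
time_s: 3.08
position: [0.4963, 0.2523, 0.2313]
ee_rot: [1.0, 0.002, 0.001, -0.001]
contact_force: [-0.3, -1.2, 0.4]
finger_gap: 0.0854
now [0.4963 0.2523 0.2313] gap 0.0854 F [-0.3 -1.2  0.4] t 3.08 q [0.39 0.18 1.8  0.   1.17 1.96]
shift in current tool axes [-0.0014  0.0033  0.0313] turn [-0.0014 -0.001   0.0046] shift in target axes [-0.0013  0.0033  0.0313]
```

View pics/c1.png

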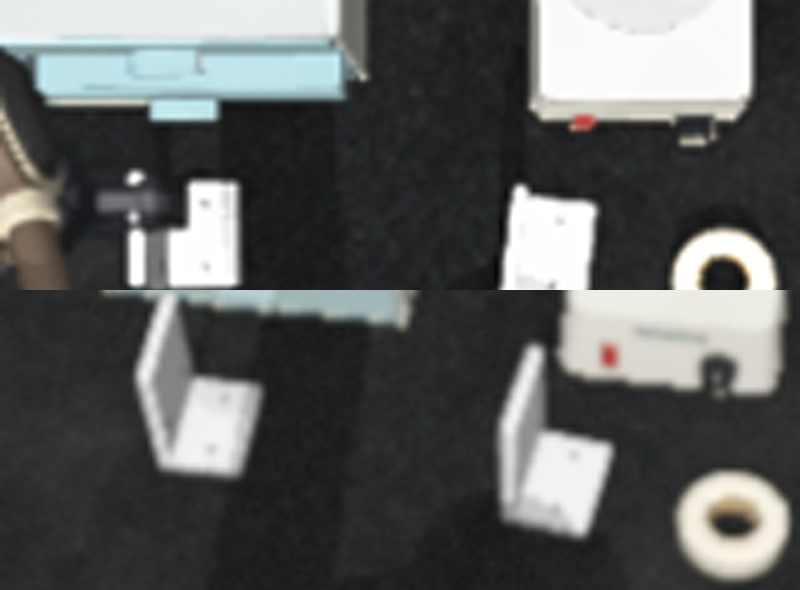

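View pics/side1.png

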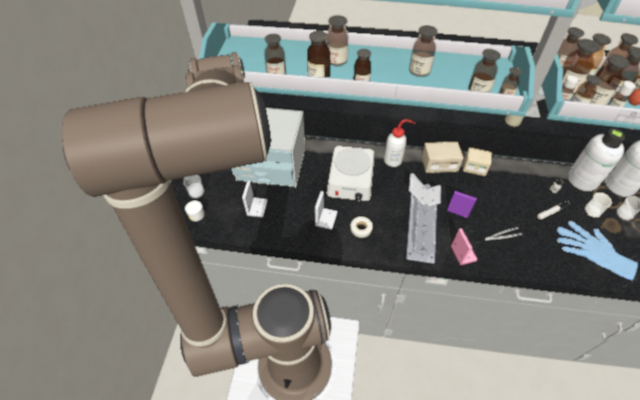

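Now that the arm is clear, the side view shows bracket 2 at (322,210) and the whole cradle with the pattern at (425,190). I'll refit both with two views.

Run:
```python
from h import *
t=cv2.imread("pics/top0.png");s=cv2.imread("pics/side1.png")
w2=(308,192,25,36); s2=(311,186,28,44)
for fr,ob in (([0,1,3],"t"),([0,1,3],"s"),([0,1,3],"ts"),([0,1,2,3],"ts")):
    obs=[]
    if "t" in ob: obs.append(("top",w2,white(t,w2,45,130)))
    if "s" in ob:
        v=np.ones((44,28)); v[:8,20:]=0; v[:16,23:]=0
        obs.append(("side",s2,white(s,s2,50,130),v))
    p,c=fit(obs,[.486,.009,0,-.12,0],fr);print("b2",ob,fr,p.round(4),round(c,1))
wt=(396,158,42,36); ws=(404,168,42,42)
for fr,ob in (([0,1,3],"t"),([0,1,3],"s"),([0,1,3],"ts"),([0,1,2,3],"ts")):
    obs=[]
    if "t" in ob: obs.append(("top",wt,white(t,wt,215,235)))
    if "s" in ob: obs.append(("side",ws,white(s,ws,185,225)))
    p,c=fit(obs,[.58,-.34,.04,-.04,-.698],fr);print("pat",ob,fr,p.round(4),round(c,1))
k=8
o=cv2.resize(s[168:262,396:444],None,fx=k,fy=6.3,interpolation=2);o2=cv2.resize(t[158:250,392:440],None,fx=k,fy=6.4,interpolation=2)
cv2.imwrite("pics/c2.png",np.hstack([o[:588],o2[:588]]))
```

```text
b2 t [0, 1, 3] [ 0.4864  0.009   0.     -0.1214  0.    ] 17.6
b2 s [0, 1, 3] [ 0.4871  0.0108  0.     -0.151   0.    ] 83.0
b2 ts [0, 1, 3] [ 0.4869  0.0098  0.     -0.1521  0.    ] 104.3
b2 ts [0, 1, 2, 3] [ 0.4864  0.0099  0.002  -0.1496  0.    ] 103.1
pat t [0, 1, 3] [ 0.5813 -0.3378  0.04   -0.0413 -0.698 ] 57.4
pat s [0, 1, 3] [ 0.5822 -0.34    0.04    0.0787 -0.698 ] 130.1
pat ts [0, 1, 3] [ 0.5813 -0.3382  0.04   -0.0201 -0.698 ] 197.9
pat ts [0, 1, 2, 3] [ 0.5822 -0.3394  0.0356 -0.0261 -0.698 ] 194.4
```

View pics/c2.png

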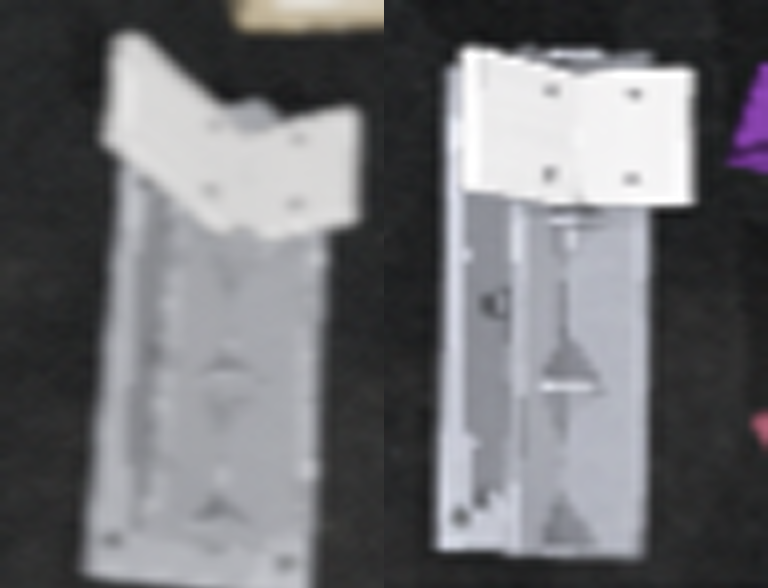

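```bash
python3 -m handwheel '[100,-0.0013,0.0033,0.05,0,0,0.003, 100,0,0,0.05,0,0,0, 100,0,0,0,0,0,0]'
python3 -c "
from h import *
go([.495,.249,.061],tgt(0))"
```

```text
time_s: 3.55
position: [0.4898, 0.2422, 0.1272]
ee_rot: [1.0, -0.002, -0.005, 0.002]
contact_force: [-1.3, -0.0, -0.4]
finger_gap: 0.0856
now [0.4898 0.2422 0.1272] gap 0.0856 F [-1.3 -0.  -0.4] t 3.55 q [ 0.38  0.29  1.89 -0.    0.97  1.96]
shift in current tool axes [ 0.0058 -0.0072  0.0661] turn [ 0.0044  0.0102 -0.0048] shift in target axes [ 0.0052 -0.0068  0.0662]
```

```bash
python3 -m handwheel '[100,0,0,0,0,0,0, 100,0,0,0,0,0,0]'
python3 -c "
from h import *
go([.495,.249,.061],tgt(0))"
```

```text
time_s: 3.8
position: [0.4964, 0.2459, 0.1342]
ee_rot: [1.0, -0.002, 0.002, -0.001]
contact_force: [0.4, -0.0, 0.2]
finger_gap: 0.0852
now [0.4964 0.2459 0.1342] gap 0.0852 F [ 0.4 -0.   0.2] t 3.8 q [ 0.38  0.28  1.88 -0.    0.97  1.96]
shift in current tool axes [-0.0018 -0.003   0.0732] turn [-0.002  -0.0049 -0.0035] shift in target axes [-0.0014 -0.0031  0.0732]
```

```bash
python3 -m handwheel '[100,0.0007,-0.0036,0.02,0,0,0, 100,0,0,0.02,0,0,0, 100,0,0,0.015,0,0,0, 100,0,0,0.01,0,0,0, 100,0,0,0.005,0,0,0, 100,0,0,0,0,0,0, 100,0,0,0,0,0,0]'
python3 -c "
from h import *
go([.495,.249,.061],tgt(0))"
```

```text
time_s: 4.68
position: [0.4954, 0.2492, 0.0618]
ee_rot: [1.0, -0.001, 0.0, -0.0]
contact_force: [0.3, 0.7, 0.1]
finger_gap: 0.0853
now [0.4954 0.2492 0.0618] gap 0.0853 F [0.3 0.7 0.1] t 4.67 q [0.39 0.4  1.91 0.   0.84 1.96]
shift in current tool axes [-0.0004  0.0002  0.0008] turn [-0.0004 -0.0009 -0.0029] shift in target axes [-0.0004  0.0002  0.0008]
```

```bash
python3 -m handwheel '[0,0,0,0,0,0,0, 0,0,0,0,0,0,0, 0,0,0,0,0,0,0, 0,0,0,0,0,0,0, 0,0,0,0,0,0,0]' 60
```

```text
time_s: 5.3
position: [0.4951, 0.249, 0.0614]
ee_rot: [1.0, -0.001, 0.0, 0.0]
contact_force: [0.1, -1.2, -0.3]
finger_gap: 0.0078
```

```bash
python3 -m handwheel '[0,0,0,0,0,0,0, 0,0,0,0,0,0,0]'; python3 -c "
from h import *
print(arm.read_state())
for n in('top','side'): cv2.imwrite(f'pics/{n}2.png',arm.grab_frame(n)[:,:,::-1])
t=cv2.imread('pics/top2.png');s=cv2.imread('pics/side2.png')
cv2.imwrite('pics/c3.png',np.hstack([cv2.resize(t[170:230,210:280],None,fx=5.5,fy=5.5,interpolation=2),cv2.resize(s[160:220,215:285],None,fx=5.5,fy=5.5,interpolation=2)]))
"
```

```text
time_s: 5.55
position: [0.4951, 0.249, 0.0614]
ee_rot: [1.0, -0.001, 0.0, 0.0]
contact_force: [-0.2, -1.1, 1.4]
finger_gap: 0.0075
{'time_s': 5.55, 'joint_pos': array([ 3.87451132e-01,  3.96970908e-01,  1.90863516e+00, -2.00124066e-04,
        8.35776849e-01,  1.96119870e+00]), 'qd': array([-0.0013067 , -0.00129335, -0.00055126,  0.00109976,  0.00089715,
       -0.00016351]), 'joint_torque': array([ 4.01158081e-01, -3.83037972e+01, -2.08974051e+01,  1.88107691e-01,
       -4.13413905e-02,  1.01472271e-02]), 'position': array([0.49507818, 0.24896246, 0.06138799]), 'ee_rot': array([ 9.99999000e-01, -1.40852601e-03,  1.25185483e-04,  2.89252855e-05]), 'contact_force': array([-0.17439797, -1.12488281,  1.37814231]), 'ft_torque': array([-0.17976571, -0.035436  ,  0.04764017]), 'finger_gap': 0.007532990889879921}
```

View pics/c3.png

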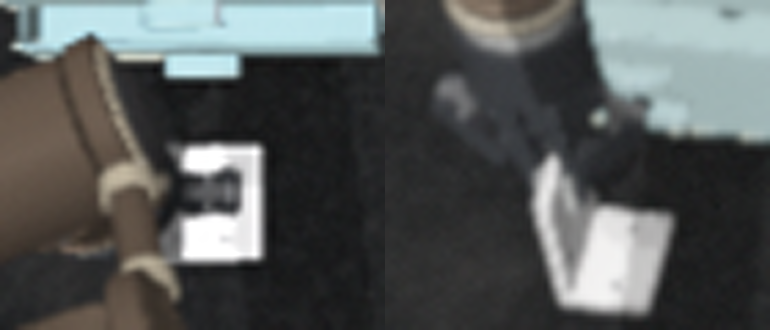

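```bash
cat >> h.py <<'E'
def place(x,y,z=.04,yaw=-.04,tilt=np.deg2rad(40),dz=0.,h=.0614):
    rot=tgt(yaw,tilt); b=R.from_euler("ZX",[yaw,-tilt])
    return np.array([x,y,z])+b.apply([0,-.004,h])+[0,0,dz],rot
E
python3 -m handwheel '[0,0,0,-0.02,0,0,0, 0,0,0,-0.05,0,0,0, 0,0,0,-0.05,0,0,0, 0,0,0,-0.05,0,0,0, 0,0,0,0,0,0,0]'
python3 -c "
from h import *
p,r=place(.496,-.336,dz=.12);print(p,r.as_quat())
go(p,r)"
```

```text
time_s: 6.28
position: [0.4979, 0.2505, 0.2362]
ee_rot: [1.0, -0.001, 0.005, -0.002]
contact_force: [0.3, -0.1, -2.2]
finger_gap: 0.0075
[ 0.49745573 -0.29962614  0.20960628] [ 0.93950469 -0.0187926  -0.00683995  0.34195174]
now [0.4979 0.2505 0.2362] gap 0.0075 F [ 0.3 -0.1 -2.2] t 6.28 q [0.39 0.17 1.8  0.   1.17 1.96]
shift in current tool axes [0.0009 0.5503 0.0242] turn [-0.7025 -0.0218  0.0324] shift in target axes [0.0215 0.4041 0.3737]
```

```bash
python3 -m handwheel '[0,0,0.035,0,0,0,0, 0,0,0.055,0,0,0,0, 0,0,0.06,0,0,0,0, 0,0,0.06,0,0,0,0, 0,0,0.06,0,0,0,0, 0,0,0.06,0,0,0,0, 0,0,0.06,0,0,0,0, 0,0,0.06,0,0,0,0, 0,0,0.06,0,0,0,0, 0,0,0.0386,0,0,0,0]'
python3 -m handwheel '[0,0,0,0,0,0,0.02, 0,0,0,0,0,0,0.02, 0,0,0,0,-0.1396,0,0, 0,0,0,0,-0.1396,0,0, 0,0,0,0,-0.1396,0,0, 0,0,0,0,-0.1396,0,0, 0,0,0,0,-0.1397,0,0, 0,0,0,0,0,0,0, 0,0,0,0,0,0,0]'
python3 -c "
from h import *
p,r=place(.496,-.336,dz=.12)
go(p,r)"
```

```text
time_s: 7.52
position: [0.4916, -0.3014, 0.2285]
ee_rot: [1.0, -0.003, -0.002, -0.001]
contact_force: [0.3, 0.3, -2.2]
finger_gap: 0.0073
time_s: 8.65
position: [0.4936, -0.2987, 0.2312]
ee_rot: [0.94, -0.02, -0.007, 0.341]
contact_force: [0.0, -0.4, -1.7]
finger_gap: 0.0075
now [ 0.4936 -0.2987  0.2312] gap 0.0075 F [ 0.  -0.4 -1.7] t 8.65 q [-0.27  0.18  1.96 -0.83  1.    1.81]
shift in current tool axes [ 0.0039 -0.0133  0.017 ] turn [-0.0023  0.0012 -0.0015] shift in target axes [ 0.0039 -0.0133  0.017 ]
```

```bash
python3 -c "
from h import *
for n in('top','side'): cv2.imwrite(f'pics/{n}3.png',arm.grab_frame(n)[:,:,::-1])
t=cv2.imread('pics/top3.png');s=cv2.imread('pics/side3.png')
cv2.imwrite('pics/c4.png',np.hstack([cv2.resize(t[155:250,380:450],None,fx=5.5,fy=5.5,interpolation=2),cv2.resize(s[165:260,385:455],None,fx=5.5,fy=5.5,interpolation=2)]))
"
```

```text
(no output)
```

View pics/c4.png

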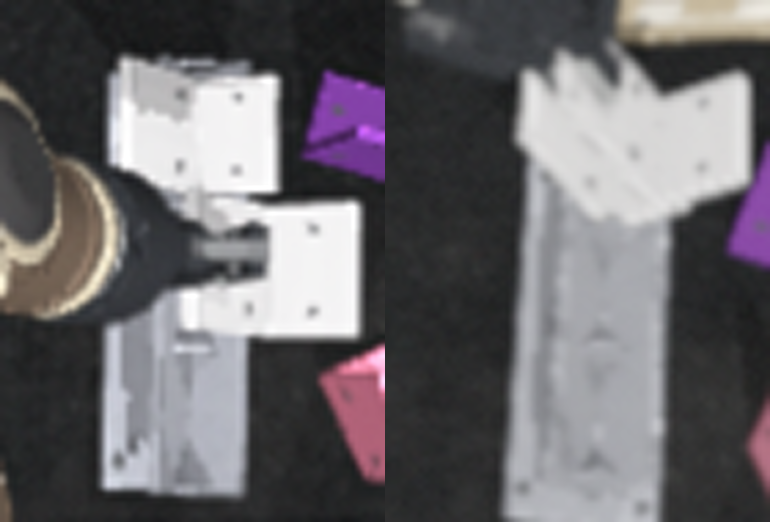

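View pics/side3.png

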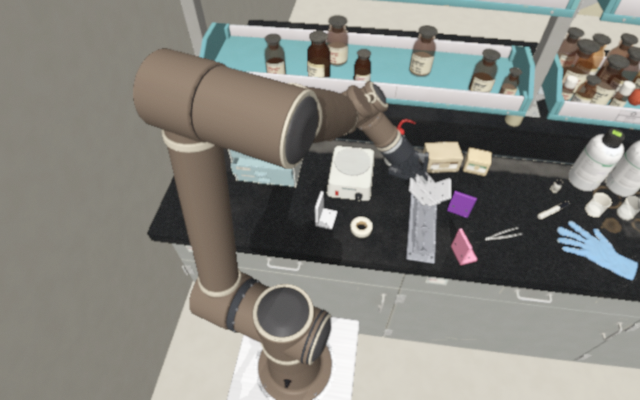

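```bash
python3 -m handwheel '[0,0.003,-0.0133,0.017,0,0,0, 0,0,-0.0161,0.0192,0,0,0, 0,0,-0.0161,0.0192,0,0,0, 0,0,-0.0161,0.0192,0,0,0, 0,0,-0.0080,0.0096,0,0,0, 0,0,0,0,0,0,0, 0,0,0,0,0,0,0]'
python3 -c "
from h import *
p,r=place(.496,-.336,dz=.0)
go(p,r)
for n in('top','side'): cv2.imwrite(f'pics/{n}4.png',arm.grab_frame(n)[:,:,::-1])
t=cv2.imread('pics/top4.png');s=cv2.imread('pics/side4.png')
cv2.imwrite('pics/c5.png',np.hstack([cv2.resize(t[155:250,380:450],None,fx=5.5,fy=5.5,interpolation=2),cv2.resize(s[165:260,385:455],None,fx=5.5,fy=5.5,interpolation=2)]))
"
```

```text
time_s: 9.62
position: [0.4972, -0.3011, 0.1233]
ee_rot: [0.939, -0.021, -0.006, 0.342]
contact_force: [-1.0, -0.2, -2.1]
finger_gap: 0.0075
now [ 0.4972 -0.3011  0.1233] gap 0.0075 F [-1.  -0.2 -2.1] t 9.62 q [-0.27  0.36  2.   -0.97  0.86  2.03]
shift in current tool axes [ 0.0001 -0.0229  0.0248] turn [ 0.0007  0.0005 -0.0037] shift in target axes [ 0.0002 -0.0228  0.0248]
```

View pics/c5.png

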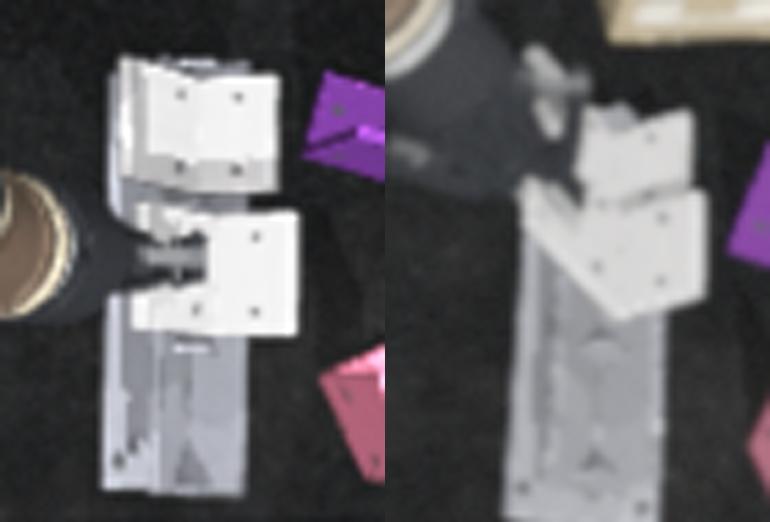

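```bash
python3 -m handwheel '[0,0,-0.006,0.007,0,0,0, 0,0,-0.007,0.0075,0,0,0, 0,0,-0.006,0.006,0,0,0, 0,0,0,0,0,0,0, 0,0,0,0,0,0,0]'
python3 -c "
from h import *
p,r=place(.496,-.336,dz=.0)
go(p,r)"
```

```text
time_s: 10.35
position: [0.4964, -0.2992, 0.094]
ee_rot: [0.939, -0.02, -0.007, 0.342]
contact_force: [0.7, -0.1, -1.5]
finger_gap: 0.0071
now [ 0.4964 -0.2992  0.094 ] gap 0.0071 F [ 0.7 -0.1 -1.5] t 10.35 q [-0.27  0.41  2.01 -1.01  0.84  2.09]
shift in current tool axes [ 0.0011 -0.0025  0.0036] turn [ 0.0001  0.002  -0.0019] shift in target axes [ 0.0011 -0.0025  0.0036]
```

```bash
for i in 1; do python3 -m handwheel '[0,0,-0.0013,0.0015,0,0,0, 0,0,0,0,0,0,0, 0,0,0,0,0,0,0]'; python3 -m handwheel '[0,0,-0.0007,0.0008,0,0,0, 0,0,0,0,0,0,0, 0,0,0,0,0,0,0]';python3 -m handwheel '[0,0,-0.0007,0.0008,0,0,0, 0,0,0,0,0,0,0, 0,0,0,0,0,0,0]'; done
```

```text
time_s: 10.72
position: [0.4964, -0.2992, 0.0923]
ee_rot: [0.939, -0.02, -0.007, 0.342]
contact_force: [0.8, -0.9, -2.7]
finger_gap: 0.0071
time_s: 11.1
position: [0.4963, -0.2991, 0.0911]
ee_rot: [0.939, -0.02, -0.007, 0.342]
contact_force: [0.3, -0.7, -1.9]
finger_gap: 0.0072
time_s: 11.48
position: [0.4963, -0.299, 0.09]
ee_rot: [0.939, -0.02, -0.007, 0.342]
contact_force: [0.8, 0.3, -2.1]
finger_gap: 0.0075
```

```bash
for i in 1; do python3 -m handwheel '[0,0,-0.0007,0.0008,0,0,0, 0,0,0,0,0,0,0]'; python3 -m handwheel '[0,0,-0.0007,0.0008,0,0,0, 0,0,0,0,0,0,0]';python3 -m handwheel '[0,0,-0.0007,0.0008,0,0,0, 0,0,0,0,0,0,0]'; done
python3 -c "
from h import *
for n in('top','side'): cv2.imwrite(f'pics/{n}5.png',arm.grab_frame(n)[:,:,::-1])
t=cv2.imread('pics/top5.png');s=cv2.imread('pics/side5.png')
cv2.imwrite('pics/c6.png',np.hstack([cv2.resize(t[155:250,380:450],None,fx=5.5,fy=5.5,interpolation=2),cv2.resize(s[165:260,385:455],None,fx=5.5,fy=5.5,interpolation=2)]))
"
```

```text
time_s: 11.72
position: [0.4964, -0.2992, 0.0896]
ee_rot: [0.939, -0.02, -0.007, 0.342]
contact_force: [-1.3, 1.7, 3.0]
finger_gap: 0.0075
time_s: 11.98
position: [0.4965, -0.2992, 0.0896]
ee_rot: [0.939, -0.021, -0.007, 0.343]
contact_force: [-3.0, 5.7, 9.1]
finger_gap: 0.0073
time_s: 12.22
position: [0.4965, -0.2992, 0.0896]
ee_rot: [0.939, -0.021, -0.007, 0.344]
contact_force: [-5.7, 9.3, 15.5]
finger_gap: 0.007
```

View pics/c6.png

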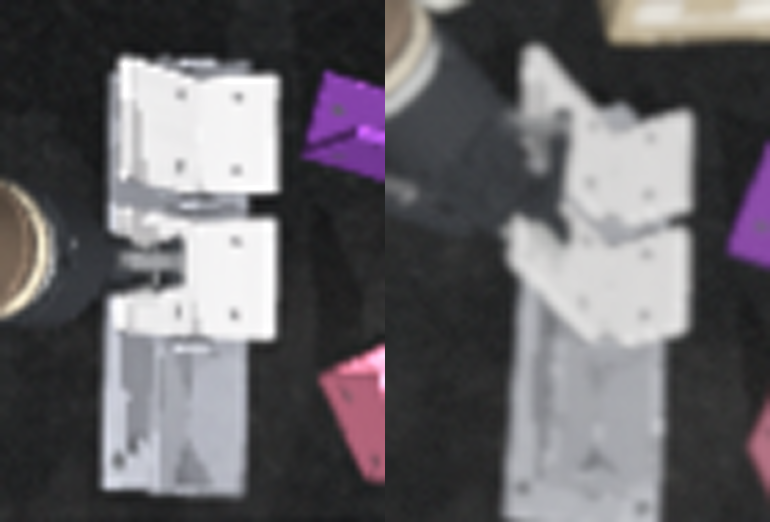

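```bash
python3 -m handwheel '[0,0,0,-0.0012,0,0,0, 0,0,0,0,0,0,0]'; for i in 1 ; do python3 -m handwheel '[0,0,-0.0007,0,0,0,0, 0,0,0,0,0,0,0]';python3 -m handwheel '[0,0,-0.0007,0,0,0,0, 0,0,0,0,0,0,0]';python3 -m handwheel '[0,0,-0.0007,0,0,0,0, 0,0,0,0,0,0,0]'; done
python3 -c "
from h import *
s=arm.read_state();print(R.from_quat(s['ee_rot']).inv().apply(s['contact_force']), s['ft_torque'])"
```

```text
time_s: 12.58
position: [0.4965, -0.299, 0.0895]
ee_rot: [0.939, -0.021, -0.008, 0.343]
contact_force: [-3.0, 3.7, 8.0]
finger_gap: 0.0073
time_s: 12.82
position: [0.4965, -0.299, 0.0894]
ee_rot: [0.939, -0.021, -0.008, 0.344]
contact_force: [-3.6, 1.5, 8.9]
finger_gap: 0.0071
time_s: 13.08
position: [0.4965, -0.2989, 0.0894]
ee_rot: [0.939, -0.021, -0.008, 0.344]
contact_force: [-4.1, 0.7, 10.1]
finger_gap: 0.007
time_s: 13.32
position: [0.4965, -0.2988, 0.0893]
ee_rot: [0.938, -0.021, -0.008, 0.345]
contact_force: [-4.7, -0.5, 10.4]
finger_gap: 0.0068
[-4.63730229  7.31051342 -7.47043943] [-1.01191753  0.450762   -0.4035287 ]
```

```bash
python3 -m handwheel '[30,0,0,0,0,0,0, 30,0,0,0,0,0,0, 30,0,0,0,0,0,0, 30,0,0,0,0,0,0]'
python3 -m handwheel '[30,0,0,-0.01,0,0,0, 30,0,0,-0.03,0,0,0, 30,0,0,-0.04,0,0,0, 30,0,0,-0.04,0,0,0, 30,0,0,-0.04,0,0,0, 30,0,0,0,0,0,0]'
python3 -c "
from h import *
for n in('top','side'): cv2.imwrite(f'pics/{n}6.png',arm.grab_frame(n)[:,:,::-1])
t=cv2.imread('pics/top6.png');s=cv2.imread('pics/side6.png')
cv2.imwrite('pics/c7.png',np.hstack([cv2.resize(t[155:250,380:450],None,fx=5.5,fy=5.5,interpolation=2),cv2.resize(s[165:260,385:455],None,fx=5.5,fy=5.5,interpolation=2)]))
"
```

```text
time_s: 13.82
position: [0.4964, -0.2965, 0.086]
ee_rot: [0.94, -0.02, -0.007, 0.342]
contact_force: [-0.2, 0.5, -0.3]
finger_gap: 0.0255
time_s: 14.58
position: [0.5035, -0.1924, 0.2122]
ee_rot: [0.939, -0.02, -0.004, 0.342]
contact_force: [-0.4, 0.7, 0.0]
finger_gap: 0.0255
```

View pics/c7.png

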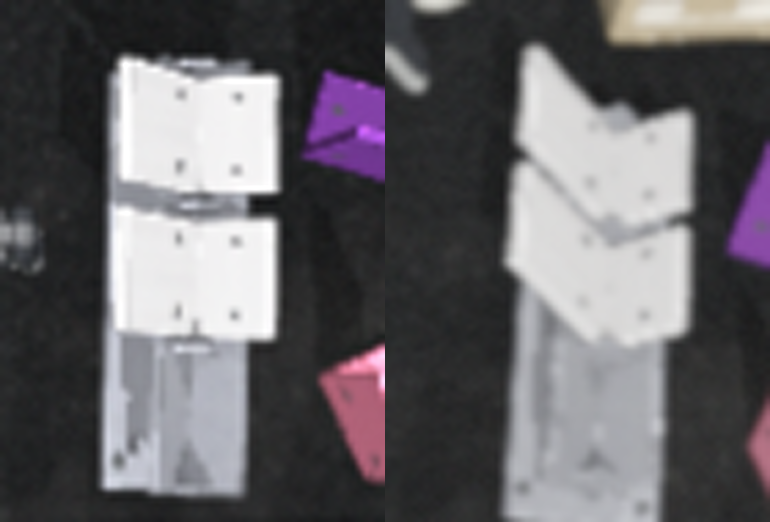

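The first bracket is nested in the middle place like the pattern. Bracket 2 is next.

```bash
python3 -m handwheel '[100,0,0,0,0.1396,0,0, 100,0,0,0,0.1396,0,0, 100,0,0,0,0.1396,0,0, 100,0,0,0,0.1396,0,0, 100,0,0,0,0.1397,0,0, 100,0,0,0,0,0,0.1, 100,0,0,0,0,0,0, 100,0,0,0,0,0,0]'
python3 -c "
from h import *
go([.4861,.0055,.15],tgt(-.14))"
```

```text
time_s: 15.68
position: [0.5, -0.1938, 0.2077]
ee_rot: [0.997, -0.071, -0.001, -0.0]
contact_force: [0.0, -0.4, -0.0]
finger_gap: 0.0853
now [ 0.5    -0.1938  0.2077] gap 0.0853 F [ 0.  -0.4 -0. ] t 15.68 q [-0.45  0.16  1.86 -0.    1.12  1.26]
shift in current tool axes [-0.0418 -0.1953  0.0579] turn [-0.0005  0.0023 -0.002 ] shift in target axes [-0.0415 -0.1954  0.0577]
```

```bash
python3 -m handwheel '[100,-0.008,-0.035,0,0,0,0, 100,-0.011,-0.055,0,0,0,0, 100,-0.011,-0.055,0.01,0,0,0, 100,-0.0115,-0.05,0.02,0,0,0, 100,0,0,0.0277,0,0,0, 100,0,0,0,0,0,0, 100,0,0,0,0,0,0, 100,0,0,0,0,0,0]'
python3 -c "
from h import *
go([.4861,.0055,.0614],tgt(-.14))"
```

```text
time_s: 16.68
position: [0.4887, 0.0044, 0.1525]
ee_rot: [0.997, -0.072, 0.001, 0.0]
contact_force: [0.1, 0.4, -0.2]
finger_gap: 0.0853
now [0.4887 0.0044 0.1525] gap 0.0853 F [ 0.1  0.4 -0.2] t 16.68 q [-0.08  0.14  2.02 -0.    0.98  1.63]
shift in current tool axes [-0.0029 -0.0007  0.0911] turn [-0.0001 -0.0024 -0.0037] shift in target axes [-0.0027 -0.0007  0.0911]
```

```bash
python3 -m handwheel '[100,-0.0015,-0.0007,0.025,0,0,0, 100,0,0,0.025,0,0,0, 100,0,0,0.02,0,0,0, 100,0,0,0.012,0,0,0, 100,0,0,0.007,0,0,0, 100,0,0,0,0,0,0, 100,0,0,0,0,0,0]'
python3 -c "
from h import *
go([.4861,.0055,.0614],tgt(-.14))"
```

```text
time_s: 17.55
position: [0.4869, 0.0059, 0.063]
ee_rot: [0.997, -0.071, 0.001, 0.0]
contact_force: [0.0, 0.4, 0.9]
finger_gap: 0.0856
now [0.4869 0.0059 0.063 ] gap 0.0856 F [0.  0.4 0.9] t 17.55 q [-0.08  0.29  2.06 -0.    0.79  1.64]
shift in current tool axes [-0.0008  0.0005  0.0016] turn [-0.0001 -0.0015 -0.003 ] shift in target axes [-0.0008  0.0005  0.0016]
```

```bash
python3 -m handwheel '[0,-0.0008,0.0004,0.001,0,0,0, 0,0,0,0,0,0,0, 0,0,0,0,0,0,0, 0,0,0,0,0,0,0, 0,0,0,0,0,0,0, 0,0,0,0,0,0,0, 0,0,0,0,0,0,0]' 60
python3 -m handwheel '[0,0,0,-0.02,0,0,0, 0,0,0,-0.05,0,0,0, 0,0,0,-0.05,0,0,0, 0,0,0,-0.05,0,0,0, 0,0,0,0,0,0,0, 0,0,0,0,0,0,0, 0,0,0,0,0,0,0]'
python3 -c "
from h import *
p,r=place(.410,-.3326,dz=.12);print(p)
go(p,r)
for n in('top','side'): cv2.imwrite(f'pics/{n}8.png',arm.grab_frame(n)[:,:,::-1])
t=cv2.imread('pics/top8.png');s=cv2.imread('pics/side8.png')
cv2.imwrite('pics/c8.png',np.hstack([cv2.resize(t[165:240,280:350],None,fx=5.5,fy=5.5,interpolation=2),cv2.resize(s[165:240,285:355],None,fx=5.5,fy=5.5,interpolation=2)]))"
```

```text
time_s: 18.42
position: [0.4853, 0.0058, 0.0612]
ee_rot: [0.997, -0.071, -0.0, -0.0]
contact_force: [1.0, 1.0, -1.1]
finger_gap: 0.0071
time_s: 19.3
position: [0.4833, 0.0058, 0.2287]
ee_rot: [0.997, -0.071, -0.003, -0.0]
contact_force: [-0.7, -0.3, -1.8]
finger_gap: 0.0074
[ 0.41145573 -0.29622614  0.20960628]
now [0.4833 0.0058 0.2287] gap 0.0074 F [-0.7 -0.3 -1.8] t 19.3 q [-0.08  0.04  1.96 -0.    1.15  1.64]
shift in current tool axes [-0.028   0.3092  0.0194] turn [-0.6974  0.041  -0.0969] shift in target axes [-0.0598  0.2211  0.2105]
```

View pics/c8.png

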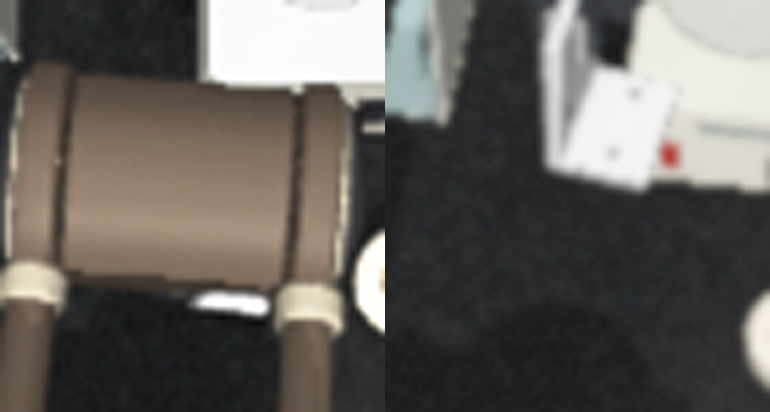

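```bash
python3 -m handwheel '[0,0,0,0,0,0,-0.1, 0,-0.008,0.035,0,0,0,0, 0,-0.01,0.055,0,0,0,0, 0,-0.01,0.055,0,0,0,0, 0,-0.01,0.055,0,0,0,0, 0,-0.01,0.055,0,0,0,0, 0,-0.0119,0.0495,0,0,0,0, 0,0,0,0,0,0,0]'
python3 -m handwheel '[0,0,0,0,-0.1396,0,0, 0,0,0,0,-0.1396,0,0, 0,0,0,0,-0.1396,0,0, 0,0,0,0,-0.1396,0,0, 0,0,0,0,-0.1397,0,0, 0,0,0,0,0,0,0, 0,0,0,0,0,0,0, 0,0,0,0,0,0,0]'
python3 -c "
from h import *
p,r=place(.410,-.3326,dz=.0)
go(p,r);go(p+[0,0,.03],r)
for n in('top','side'): cv2.imwrite(f'pics/{n}9.png',arm.grab_frame(n)[:,:,::-1])
t=cv2.imread('pics/top9.png');s=cv2.imread('pics/side9.png')
cv2.imwrite('pics/c9.png',np.hstack([cv2.resize(t[155:250,380:450],None,fx=5.5,fy=5.5,interpolation=2),cv2.resize(s[165:260,385:455],None,fx=5.5,fy=5.5,interpolation=2)]))
"
```

```text
time_s: 20.4
position: [0.411, -0.299, 0.2302]
ee_rot: [1.0, -0.024, -0.001, 0.0]
contact_force: [-0.3, 0.9, -1.9]
finger_gap: 0.0071
time_s: 21.4
position: [0.4129, -0.2967, 0.2321]
ee_rot: [0.94, -0.021, -0.007, 0.342]
contact_force: [-0.4, 0.9, -3.6]
finger_gap: 0.0074
now [ 0.4129 -0.2967  0.2321] gap 0.0074 F [-0.4  0.9 -3.6] t 21.4 q [-0.32  0.02  2.13 -0.85  0.97  1.79]
shift in current tool axes [-0.0017 -0.0918  0.109 ] turn [-0.0008  0.0015 -0.0044] shift in target axes [-0.0014 -0.0919  0.1089]
now [ 0.4129 -0.2967  0.2321] gap 0.0074 F [-0.4  0.9 -3.6] t 21.4 q [-0.32  0.02  2.13 -0.85  0.97  1.79]
shift in current tool axes [-0.0016 -0.0725  0.086 ] turn [-0.0008  0.0015 -0.0044] shift in target axes [-0.0014 -0.0726  0.0859]
```

View pics/c9.png

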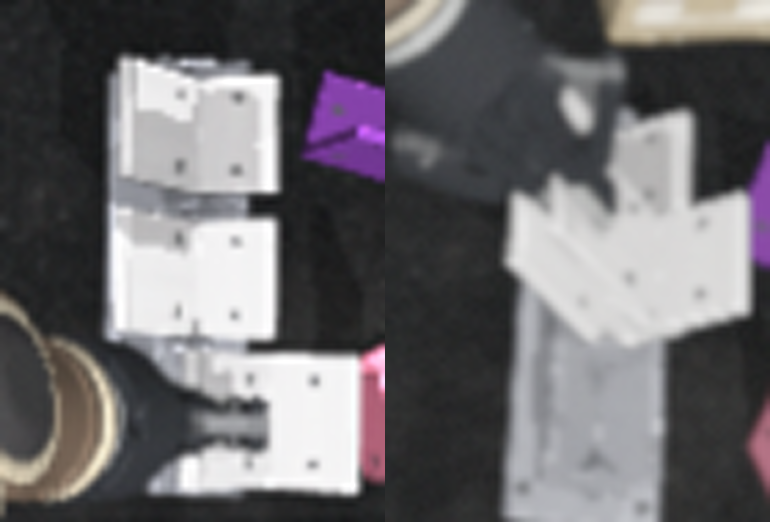

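```bash
python3 -m handwheel '[0,-0.0012,-0.0125,0.0160,0,0,0, 0,0,-0.0161,0.0192,0,0,0, 0,0,-0.0161,0.0192,0,0,0, 0,0,-0.0161,0.0180,0,0,0, 0,0,-0.0117,0.0136,0,0,-0.002, 0,0,0,0,0,0,0, 0,0,0,0,0,0,0, 0,0,0,0,0,0,0]'
python3 -c "
from h import *
p,r=place(.410,-.3326,dz=.0)
go(p,r)
for n in('top','side'): cv2.imwrite(f'pics/{n}10.png',arm.grab_frame(n)[:,:,::-1])
t=cv2.imread('pics/top10.png');s=cv2.imread('pics/side10.png')
cv2.imwrite('pics/c10.png',np.hstack([cv2.resize(t[155:250,380:450],None,fx=5.5,fy=5.5,interpolation=2),cv2.resize(s[165:260,385:455],None,fx=5.5,fy=5.5,interpolation=2)]))
"
```

```text
time_s: 22.5
position: [0.4122, -0.2962, 0.12]
ee_rot: [0.939, -0.02, -0.007, 0.342]
contact_force: [-0.3, -0.5, -1.9]
finger_gap: 0.0074
now [ 0.4122 -0.2962  0.12  ] gap 0.0074 F [-0.3 -0.5 -1.9] t 22.5 q [-0.32  0.23  2.19 -1.03  0.81  2.07]
shift in current tool axes [-0.0007 -0.0195  0.0233] turn [ 0.0007  0.0002 -0.0019] shift in target axes [-0.0007 -0.0195  0.0234]
```

View pics/c10.png

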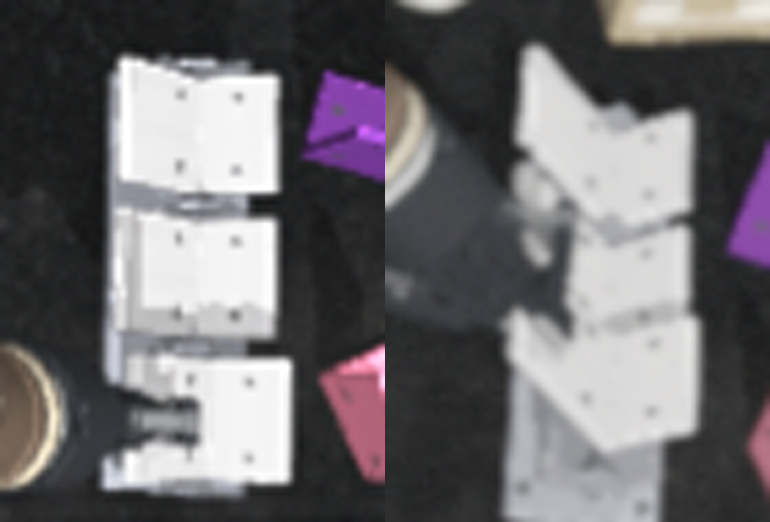

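```bash
python3 -m handwheel '[0,-0.0005,-0.0065,0.0077,0,0,0, 0,0,-0.0065,0.0077,0,0,0, 0,0,-0.0035,0.0042,0,0,0, 0,0,0,0,0,0,0, 0,0,0,0,0,0,0]'
python3 -m handwheel '[0,0,-0.001,0.0012,0,0,0, 0,0,0,0,0,0,0]'
python3 -m handwheel '[0,0,-0.0007,0.0008,0,0,0, 0,0,0,0,0,0,0]'
python3 -m handwheel '[0,0,-0.0007,0.0008,0,0,0, 0,0,0,0,0,0,0]'
python3 -c "
from h import *
p,r=place(.410,-.3326,dz=.0)
go(p,r)
s=arm.read_state();print(R.from_quat(s['ee_rot']).inv().apply(s['contact_force']), s['ft_torque'])"
```

```text
time_s: 23.22
position: [0.4108, -0.2956, 0.0931]
ee_rot: [0.939, -0.019, -0.008, 0.342]
contact_force: [0.6, 0.2, -1.9]
finger_gap: 0.0071
time_s: 23.48
position: [0.4108, -0.2956, 0.0917]
ee_rot: [0.939, -0.019, -0.008, 0.342]
contact_force: [-0.4, 0.2, -2.2]
finger_gap: 0.0072
time_s: 23.72
position: [0.4106, -0.2956, 0.0905]
ee_rot: [0.94, -0.019, -0.008, 0.342]
contact_force: [1.0, -0.1, -2.8]
finger_gap: 0.007
time_s: 23.98
position: [0.4108, -0.2958, 0.0897]
ee_rot: [0.939, -0.019, -0.008, 0.342]
contact_force: [-0.5, -0.9, -1.9]
finger_gap: 0.0069
now [ 0.4108 -0.2958  0.0897] gap 0.0069 F [-0.5 -0.9 -1.9] t 23.98 q [-0.32  0.3   2.2  -1.09  0.77  2.16]
shift in current tool axes [0.0007 0.0002 0.0003] turn [ 0.0006  0.0018 -0.0003] shift in target axes [0.0007 0.0002 0.0003]
[-0.47017439 -0.53647428  2.02666606] [ 0.34408053 -0.03965664 -0.02797788]
```

```bash
python3 -m handwheel '[0,0,0,0.0008,0,0,0, 0,0,0,0,0,0,0]'
python3 -m handwheel '[0,0,0,0.0008,0,0,0, 0,0,0,0,0,0,0]'
python3 -m handwheel '[0,0,-0.0008,0,0,0,0, 0,0,0,0,0,0,0]'
python3 -m handwheel '[0,0,-0.0008,0,0,0,0, 0,0,0,0,0,0,0]'
python3 -c "
from h import *
s=arm.read_state();print(R.from_quat(s['ee_rot']).inv().apply(s['contact_force']), s['ft_torque'])"
```

```text
time_s: 24.22
position: [0.4108, -0.2959, 0.0895]
ee_rot: [0.939, -0.019, -0.007, 0.342]
contact_force: [-1.4, 4.4, 4.8]
finger_gap: 0.0069
time_s: 24.48
position: [0.4108, -0.2959, 0.0895]
ee_rot: [0.939, -0.02, -0.007, 0.342]
contact_force: [-4.6, 12.2, 11.2]
finger_gap: 0.0073
time_s: 24.72
position: [0.4108, -0.2959, 0.0894]
ee_rot: [0.939, -0.02, -0.008, 0.343]
contact_force: [-4.4, 10.7, 12.3]
finger_gap: 0.0076
time_s: 24.98
position: [0.4108, -0.2959, 0.0894]
ee_rot: [0.939, -0.02, -0.008, 0.344]
contact_force: [-2.5, 9.1, 13.0]
finger_gap: 0.0073
[ -2.88096471   1.51983266 -15.69339233] [ 0.01005972  0.43000572 -0.37471186]
```

```bash
python3 -m handwheel '[0,0,0,-0.0013,0,0,0, 0,0,0,0,0,0,0]'
python3 -m handwheel '[0,0,-0.0008,0,0,0,0, 0,0,0,0,0,0,0]'
python3 -m handwheel '[0,0,-0.0008,0,0,0,0, 0,0,0,0,0,0,0]'
python3 -c "
from h import *
s=arm.read_state();print(R.from_quat(s['ee_rot']).inv().apply(s['contact_force']), s['ft_torque'])"
```

```text
time_s: 25.22
position: [0.411, -0.2956, 0.0895]
ee_rot: [0.939, -0.019, -0.008, 0.343]
contact_force: [-2.0, -2.2, 5.3]
finger_gap: 0.0079
time_s: 25.48
position: [0.411, -0.2955, 0.0894]
ee_rot: [0.939, -0.02, -0.008, 0.344]
contact_force: [-2.4, -3.5, 7.4]
finger_gap: 0.0074
time_s: 25.72
position: [0.411, -0.2954, 0.0894]
ee_rot: [0.939, -0.02, -0.008, 0.345]
contact_force: [-1.4, -5.1, 6.7]
finger_gap: 0.0072
[-1.24241839  8.25494685 -1.77231108] [-1.29538307  0.24368342 -0.30152931]
```

Both walls are now in contact, so I'll release, back off and look.

```bash
python3 -m handwheel '[0,0,0,0.0006,0,0,0, 0,0,0,0,0,0,0, 30,0,0,0,0,0,0, 30,0,0,0,0,0,0, 30,0,0,0,0,0,0, 30,0,0,0,0,0,0]'
python3 -m handwheel '[30,0,0,-0.01,0,0,0, 30,0,0,-0.03,0,0,0, 30,0,0,-0.04,0,0,0, 30,0,0,-0.04,0,0,0, 30,0,0,-0.04,0,0,0, 30,0,0,0,0,0,0, 30,0,0,0,0,0,0]'
python3 -c "
from h import *
for n in('top','side'): cv2.imwrite(f'pics/{n}11.png',arm.grab_frame(n)[:,:,::-1])
t=cv2.imread('pics/top11.png');s=cv2.imread('pics/side11.png')
cv2.imwrite('pics/c11.png',np.hstack([cv2.resize(t[155:250,380:450],None,fx=5.5,fy=5.5,interpolation=2),cv2.resize(s[165:260,385:455],None,fx=5.5,fy=5.5,interpolation=2)]))
"
```

```text
time_s: 26.48
position: [0.4107, -0.2934, 0.0863]
ee_rot: [0.94, -0.019, -0.008, 0.342]
contact_force: [0.3, 1.1, -0.3]
finger_gap: 0.0254
time_s: 27.35
position: [0.4147, -0.1908, 0.2089]
ee_rot: [0.94, -0.019, -0.008, 0.342]
contact_force: [-0.2, 0.1, -0.3]
finger_gap: 0.0255
```

View pics/c11.png

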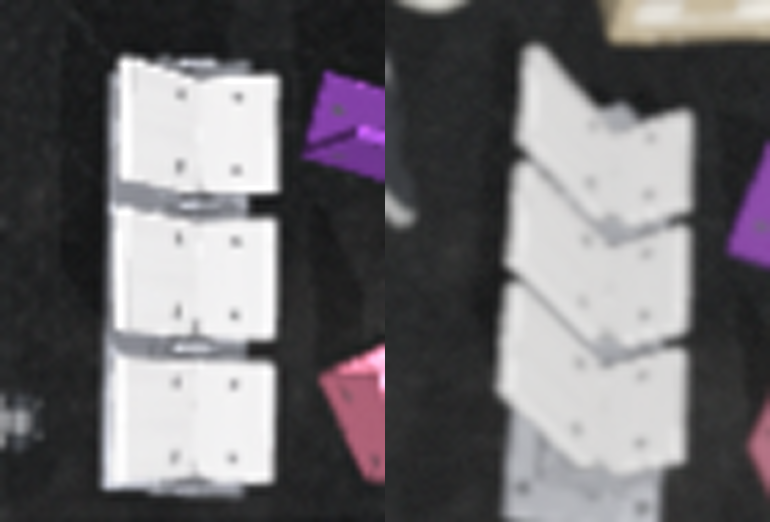

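View pics/top11.png

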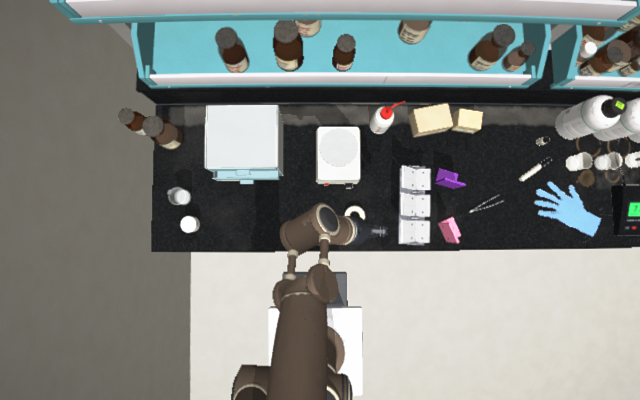

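All three brackets lie alike and the fins show between them at (415,192) and (415,218). One numeric check before I hand in.

Run:
```python
from h import *
t=cv2.imread("pics/top11.png");s=cv2.imread("pics/side11.png")
# corner picks are rough: compare the hole-free right edge & corners by shifting pattern view along V: predicted corner pixels vs white mask edges
for nm,(x,y) in dict(far=(.5815,-.339),mid=(.4955,-.3355),near=(.4097,-.332)).items():
    c=proj("top",[[x,y,.07]])[0]; w=(int(c[0])-21,int(c[1])-18,42,36)
    p,cst=fit([("top",w,white(t,w,215,235))],[x,y,.04,-.04,-.698],[0,1,3,4]); print(nm,p.round(4),round(cst,1))
st=arm.read_state();print(st["time_s"],st["contact_force"].round(1),abs(st["qd"]).max())
arm.hand_in()
```

```text
far [ 0.5812 -0.3357  0.04   -0.0265 -0.6298] 70.5
mid [ 0.4945 -0.3337  0.04   -0.0289 -0.6648] 150.6
near [ 0.4087 -0.3281  0.04   -0.0262 -0.6423] 127.3
27.45 [-0.3 -0.1  0. ] 0.010959003163404524
the job is handed in; nothing more can be done
```

I nested both loose brackets in the V, the left one (y ≈ 0.25) in the middle place and the other (y ≈ 0.01) in the near place. I handed the job in at about 27.5 s. Neither bracket stood mirrored, so neither had to be turned round. I pressed each one lightly against both walls (contact forces under about 20 N), released it and backed the gripper clear along the long leg.

**What the last pictures show:**
- All three brackets lie alike, long leg up the left wall and short leg up the right, with the inner fins visible between them.
- The gripper is clear, and the wrist force is about 0 N.
- The beaker, tub and pattern are where they were. The arm partly hid the tape in the last top view, but the gripper never came down near it.

**Numeric check:** I fitted each bracket in the top view only.
- The three heels came out about 86 mm apart along the V, with yaw within 0.003 rad of each other.
- The fitted lean was 36–38° for all three, including the untouched pattern, against the nominal 40°. The fit also put the near heel about 3 mm farther left than expected. I put both down to fitting bias: adjoining white parts spoil the outlines, and contact on both walls came at the nominal height.

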